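# Load the bracket weldment onto the inclined welding fixture

### The job

Pull up the red knob of the spring plunger on the inclined fixture and twist it clockwise until it stays parked in its rest notch with the pin raised. Then lay the aluminium bracket flat on the slope between the brass side rails, with its square slotted end pointing downhill, tucked under the blue nose and flush against the ledge, and let go, leaving the plunger parked. Do not disturb the other things on the bench.

Things in the scene. Friction and masses are not known exactly. Their poses are not given: they have to be found in the camera images.
- seat (a point): Seat of the fixed inclined fixture: point on the sloping steel surface, half-way across, where it meets the ledge's uphill face; 40 mm above the bench. x uphill along the slope, y across it (left, looking uphill), z square to the slope, outward. Slope 30 degrees, low end roughly towards the robot. In mm here: surface x 0 to 150, y -65 to 65; dark ledge x -26 to 0, 16 high.
- incline: The sloping plate of the fixture; origin and axes as the seat. In mm: brass side rails x 47 to 132, 8 high, inner faces at y -52 and 52. A blue nose 36 wide (y) on the ledge hangs over the surface to x 26, underside at z 21, top at z 30; on it a slotted brass collar, x -2 to 28, y -13 to 13, up to z 43, guides the steel plunger (8 mm pin). The top of the slope is 115 above the bench.
- fixture: The fixture's grey foot, 190 (x) x 130 (y) x 12 mm, fixed; origin at the centre of its underside, x pointing the way the slope climbs. The seat point is at x -65, y 0, z 40 mm here. Everything under the sloping plate may be taken as solid.
- knob (a point): Centre of the plunger's red wing grip, 14 wide (x), 40 long (y), 26 mm tall (z). z is the plunger axis, square to the slope, at x 13, y 0 mm of the seat frame; pin down, this point is at z 67 there (grip's underside z 54). Pin down, the wing is 1.2 rad anticlockwise (from above) of lying across the slope; parked, it lies about across the slope (its y along the seat's y).
- plunger_lift (a joint): How far the plunger is pulled out along the seat's z, m: 0 pin down (tip 5 mm above the slope, in the plate's way), end stop 0.016. A spring pulls it in with 3.5 N at 0, 7.5 N at the stop. Pull it beyond 0.012 before turning (its cross bar must clear the collar's entry lip); let go in the notch it rests at 0.010 (tip 15 mm above the slope).
- plunger_turn (a joint): Turn of the knob about its axis, rad, clockwise seen from above positive: 0 with the pin down (about 0.1 play), end stop at 1.3. The rest notch holds it at 1.0 to 1.3; the notch's entry lip lies around 0.7. It turns easily once pulled out, not before.
- tube (a point): The loose aluminium bracket to load: plate 10 mm thick with an upright welded round tube, 38 mm across and 50 tall, from 10 to 60 mm above the underside. This point is on the tube's axis, 35 mm above the underside. z along the tube, x from the slotted end to the round end, y across the plate. 0.3 to 0.52 kg. Seated, its axes match the seat's.
- slot_edge (a point): Point on the bracket: middle of the lower edge of its square end with three slots; at x -78, z -35 mm from the tube point, same axes. The plate is 120 long (x 0 to 120 here), 84 wide; its far end is a half round of radius 42 about the tube. Seated, this point lies on the seat point.
- motor: bystander: blue motor standing upright with a black foot and dark threaded neck, 66 mm across, 150 mm tall; origin at the centre of its underside
- pulley: bystander: dark toothed steel pulley lying flat, 78 mm across, 44 mm tall with its hub; origin at the centre of its underside
- spray_can: bystander: white and yellow spray can with a red cap standing upright, 60 mm across, 190 mm tall; origin at the centre of its underside
- wire_brush: bystander: wooden wire brush lying bristles down, 220 x 26 x 34 mm, long axis x; origin under its centre
- hammer: bystander: hammer lying on the bench, about 240 mm long (x), head 90 mm (y), 26 mm tall; origin under its middle
- rod_carton: bystander: plain cardboard carton, 130 x 70 x 55 mm; origin at the centre of its underside
- offcut: bystander: bare metal square-tube offcut lying, 120 x 50 x 50 mm, long axis x; origin at the centre of its underside
- spanner: bystander: spanner lying flat, 120 mm long, long axis x, under 20 mm tall; origin under its middle
Things that resemble listed ones, but are neither listed nor needed, are in the scene too. What is shaped like the part that bears tube but green or pink is not meant.

How it is judged:
On the way, in this order (a step that is already met when the one before it is completed fails the run):
1. the plunger is parked in its rest notch, pin raised, and the knob let go (value of joint plunger_lift above 0.008 m and value of joint plunger_turn above 0.9 rad and contact force between the fingers and incline below 0.2 N), for 0.2 s.
2. the bracket lies flat on the slope, slotted end flush against the ledge, between the rails (x of slot_edge in the frame of seat between -0.004 and 0.004 m and y of slot_edge in the frame of seat between -0.014 and 0.014 m and z of slot_edge in the frame of seat between -0.003 and 0.003 m and angle between the z axis of slot_edge and the z axis of seat, either way round below 0.06 rad and angle between the x axis of slot_edge and the x axis of seat, either way round below 0.08 rad and x of tube in the frame of seat above 0.05 m and z of tube in the frame of seat above 0.02 m), for 0.2 s.
At the end, for the whole second after the job is handed in: The bracket lies flat on the slope (within 3 mm and 0.06 rad) between the rails (within 14 mm of the middle), its slotted end downhill and within 4 mm of the ledge, square to it within 0.08 rad, released; the plunger is still parked (raised over 8 mm, turned over 0.9 rad) (all of step 2 and value of joint plunger_lift above 0.008 m and value of joint plunger_turn above 0.9 rad and contact force between the fingers and anything else below 0.2 N); the robot touches nothing.
It fails at once if another thing on the bench is disturbed (moved over 30 mm) (distance of any of motor, pulley, spray_can, wire_brush, hammer, rod_carton, offcut, spanner from where it was at the start of the episode above 0.03 m).
It also fails if it takes over 67 s, if anything falls off the work surface, if the arm or the gripper's body presses on something with over 40 N, if the wrist force passes 120 N, or if a joint passes its speed limit or range.

### The arm

A 6-joint arm with a two-finger parallel gripper is mounted at the origin on the work surface. World frame = base frame: x ahead of the robot, y to its left, z up, the work surface at z = 0. Lengths are in m, angles in rad, forces in N, time in s.
With the tool pointing down it reaches from about 0.325 to 1 m from the base axis. Payload 5.1 kg.
Tool frame: the origin (TCP) lies at the centre of the arm's flange, where the gripper is bolted on; the fingertips stand 173 mm ahead of it and the grasp point (between the pads) lies 155 mm ahead of it; z points along the fingers, x is the direction in which the jaws open and shut, and the axes are right-handed (so a half turn about z gives the same grasp; the last joint's range is limited). The gripper opens to 85 mm and grips with 20 to 120 N. Pads are 22 mm wide; open, the fingers measure 114 mm over their backs; the gripper's body (76 mm by 85 mm) begins 54 mm behind the grasp point. The pads swing forward as they close: fully open they stand 13 mm farther back than shut.
Start: joints at [-1.304, 0.124, 1.65, -0, 1.367, -0.083], TCP at [0.223, -0.611, 0.405] pointing down, gripper open.
Joint ranges: [-2.61, 2.61], [-1.02, 2.33], [0.03, 2.71], [-1.35, 4.49], [0.32, 2.68], [-2.91, 2.91]. Speed limits (rad/s): [2.57, 2.57, 3.14, 3.14, 3.14, 3.14].

### API

Orientations are given as [roll, pitch, yaw] about the fixed x, y, z axes, in that order (R = Rz(yaw) Ry(pitch) Rx(roll)).
In Python, from workcell import status, optics, workorder gives the robot as it stands.
- The arm moves only by the tool apply_moves, never from a script. Its argument "rows" is a list of rows, each a list of 4 numbers: the shift along the tool's x, y, z in cm, then the turn about the tool's z in rad. In form: [[dx, dy, dz, twist], ...]. A call has 1 to 12 rows; each row shifts and turns the commanded pose from where the row before left it, along the tool's axes as they then stand; what a row does not reach is not made up. A row lasts 1/12 s, in which the tool goes at most 41.7 mm and 7.16 degrees, less where a joint would pass 70% of its speed; a pose out of reach is approached as far as the arm can. A call with a gripper value outside its range is refused whole. "fingers" is the opening in per cent of the stroke, from 0 (shut) to 100 (fully open), set as the call begins (left out, the last holds). The fingers move at their own pace and stop on an object; "grip_force" is the grip in N (left out, the last holds). Time passes only in rows, so rows that do not move let the fingers close. It gives the time, the measured TCP pose, the force and the opening at its end, in the units of the state.
- status.sense(): the state, without advancing time (a new reading comes with each control period).
- optics.capture(name): name is "scene" or "top" or "wrist"; returns (picture, depth): 384x512x3 uint8, red, green, blue; 384x512 float32, m along the optical axis (not along the pixel's ray), 0 where there is no reading.
- optics.camera_info(name): a dict with "fov_y" (degrees; the focal length in pixels is half the picture's height over the tangent of half this angle, whatever the lens; pixels are square), "cx", "cy" (the principal point, pixels), "xyz" and "rotation" of the camera in the world; the wrist camera has in their place "tool_from_camera" (4x4, takes a point from camera to tool coordinates, whose origin is the TCP and whose axes are the tool frame's). Camera axes: x right, y down, z forward; pixel columns grow to the right and rows downward; lengths in m; the calibration is good to about 2 mm. A picture is of the moment at which its call begins: read the wrist's pose just before it. camera_info takes no time and is no camera call.
- workorder.hand_in(): hands the job in, once; it reports no verdict.
The state is a dict: "time_s": time; "q": joint angles; "qvel": joint speeds; "tau": joint torques, N m; "tcp_pos": TCP position; "tool_rot": TCP orientation; "ft_force": force on the tool from outside, world axes, zero at the start; "wrist_torque": the same for the moment, N m; "opening": finger opening in m.
Only numpy, scipy, OpenCV 4.12 (cv2) and the standard library are available. Lean on these libraries where they do the work, as an engineer would, in place of code of your own. Each camera call takes 0.05 s, during which the arm holds its last target.

## Working session

There is one attempt and no reset: what is moved stays moved. The work goes in short steps, Python scripts to look and compute and a tool call to move; the robot and the scene stay as the last step left them, time stands still between calls to the robot, and variables do not carry over. Pictures are saved under pics/ and viewed, and the job is handed in when it is done.

Besides the shell and the picture viewer there is one more tool, called after "Call:" as name(argument=value, ...), one argument or row to a line, values as JSON. apply_moves: Moves the arm, as the interface text tells. Its arguments: {"type":"object","properties":{"rows":{"type":"array"},"fingers":{"type":"number"},"grip_force":{"type":"number"}},"required":["rows"]}

```bash
mkdir -p pics; ls; cat > h.py <<'E'
import numpy as np, cv2
from workcell import status, optics, workorder
from scipy.spatial.transform import Rotation as R
def cam(n):
    i=optics.camera_info(n); f=192/np.tan(np.radians(i['fov_y'])/2); return i,f
def pose(n):
    i,f=cam(n)
    if n=='wrist':
        s=status.sense(); T=np.eye(4); T[:3,:3]=rot(s['tool_rot']); T[:3,3]=s['tcp_pos']
        M=T@np.array(i['tool_from_camera']); return i,f,M[:3,:3],M[:3,3]
    return i,f,np.array(i['rotation']),np.array(i['xyz'])
def rot(r):
    r=np.array(r)
    return r if r.shape==(3,3) else R.from_euler('xyz',r).as_matrix()
def cap(n,save):
    P=pose(n); im,d=optics.capture(n); cv2.imwrite(f'pics/{save}.png',im[:,:,::-1]); np.savez(f'pics/{save}.npz',im=im,d=d,R=P[2],t=P[3],f=P[1],c=[P[0]['cx'],P[0]['cy']])
def load(s): return np.load(f'pics/{s}.npz')
def cloud(D):
    v,u=np.mgrid[:384,:512]; d=D['d']
    p=np.stack([(u-D['c'][0])/D['f']*d,(v-D['c'][1])/D['f']*d,d],-1)
    return p@D['R'].T+D['t']
def proj(D,p):
    q=(np.array(p)-D['t'])@D['R']; return q[...,:2]/q[...,2:]*D['f']+D['c']
E
python3 - <<'E'
from h import *
print(status.sense())
for n in ['scene','top','wrist']:
    print(n,optics.camera_info(n)); cap(n,n+'0')
E
```

```text
pics
{'time_s': 0.0, 'q': array([-1.30359180e+00,  1.24506056e-01,  1.65170897e+00,  1.21008280e-05,
        1.36746935e+00, -8.26065279e-02]), 'qvel': array([ 5.02933068e-05, -1.44300018e-03, -5.41066776e-04, -3.25886969e-04,
        2.40707054e-03,  5.73349191e-04]), 'tau': array([ 6.33403124e-04, -4.23610604e+01, -3.65453160e+01, -1.20923772e-06,
        6.90007830e-03,  8.36037117e-06]), 'tcp_pos': array([ 0.22267013, -0.61039725,  0.40343134]), 'tool_rot': array([-3.14140825e+00,  2.08361631e-03, -1.22098754e+00]), 'ft_force': array([-0.94561233,  0.46782589,  0.50950611]), 'wrist_torque': array([-0.0367998 , -0.06117179,  0.00164121]), 'opening': 0.08560283714671843}
scene {'fov_y': 55.75675872905018, 'cx': 253.72439903990008, 'cy': 192.83827790685717, 'xyz': array([ 1.1446467 , -0.04224088,  1.06276488]), 'rotation': array([-2.57096498,  0.00487182,  1.64189262])}
top {'fov_y': 49.280831056728644, 'cx': 257.8614840509514, 'cy': 193.899326581236, 'xyz': array([ 0.33073645, -0.09181794,  1.81112619]), 'rotation': array([-3.03649943,  0.01374219, -1.54581318])}
wrist {'fov_y': 64.64440278305861, 'cx': 257.0851173551883, 'cy': 193.08905946293842, 'tool_from_camera': array([[ 9.99999563e-01, -5.25238354e-04,  7.73186445e-04,
         2.18488879e-04],
       [ 2.57085587e-04,  9.49838761e-01,  3.12739927e-01,
        -8.08736075e-02],
       [-8.98665460e-04, -3.12739592e-01,  9.49838481e-01,
         3.07104736e-02],
       [ 0.00000000e+00,  0.00000000e+00,  0.00000000e+00,
         1.00000000e+00]])}
```

```bash
sed -i "s/return i,f,np.array(i\['rotation'\])/return i,f,rot(i['rotation'])/" h.py
python3 - <<'E'
from h import *
for n in ['scene','top','wrist']: cap(n,n+'1')
a=[cv2.resize(cv2.imread(f'pics/{n}1.png'),None,fx=1.56,fy=1.56) for n in ['scene','top']]
cv2.imwrite('pics/sc_b.png',a[0]);cv2.imwrite('pics/top_b.png',a[1])
E
```

```text
(no output)
```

View pics/sc_b.png

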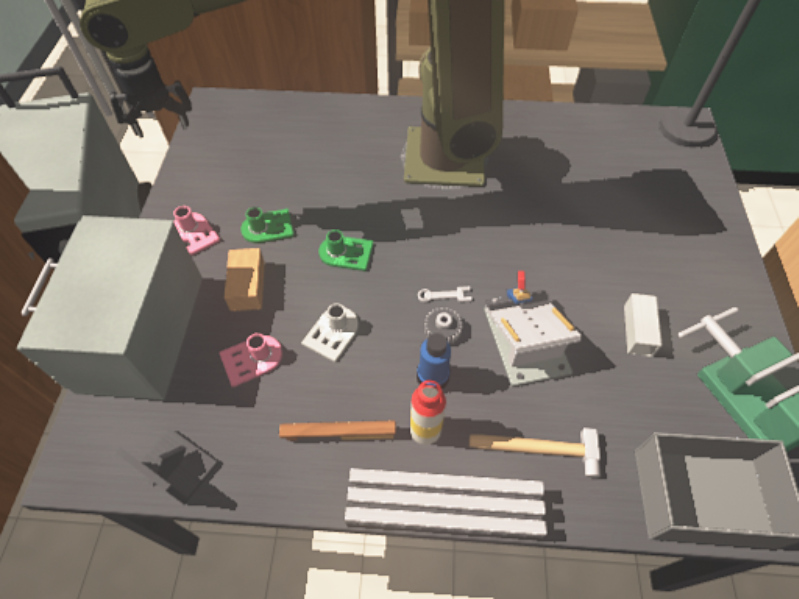

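View pics/top_b.png

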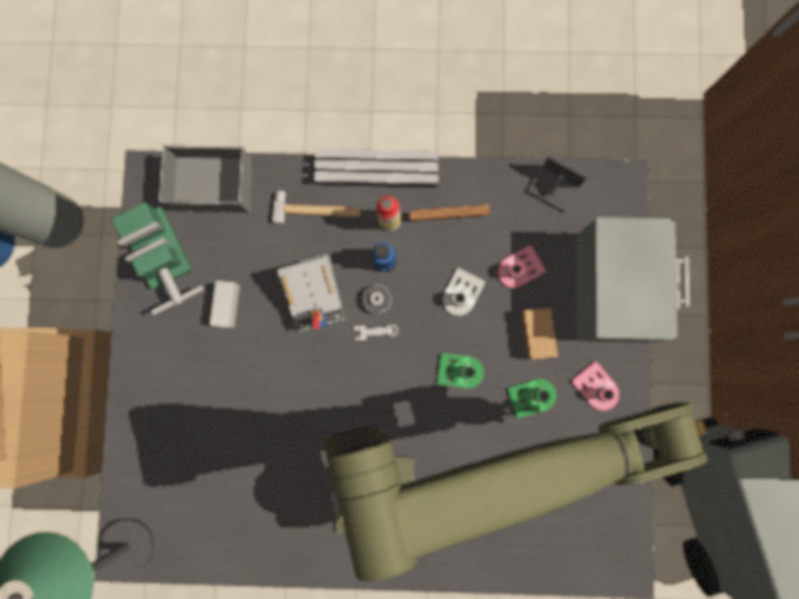

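View pics/wrist1.png

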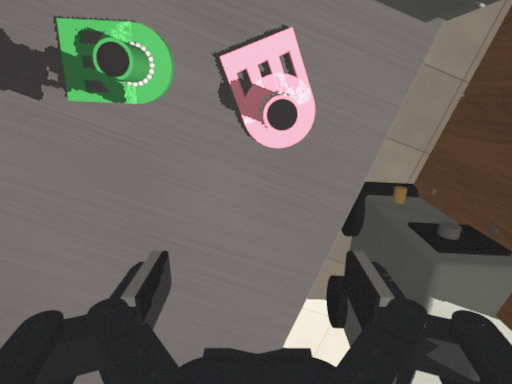

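The picture shows these candidates for the bracket, as pixels in the enlarged scene view: bare metal/white bracket (332,330), green (270,225) and (345,250), pink (195,225) and (252,357). I choose the bare one. The white square block at (642,325) is the offcut, and the fixture with its red knob is at (525,325).

```bash
python3 - <<'E'
from h import *
for n in ['scene1','top1']:
    D=load(n); P=cloud(D); im=D['im'].astype(int); hsv=cv2.cvtColor(D['im'],cv2.COLOR_RGB2HSV).astype(int)
    reg=(P[...,0]>.3)&(P[...,0]<.9)&(P[...,1]>-.5)&(P[...,1]<.4)&(P[...,2]>.005)
    m=reg&((hsv[...,0]<8)|(hsv[...,0]>172))&(hsv[...,1]>170)
    k,l,s,c=cv2.connectedComponentsWithStats(m.astype(np.uint8))
    for i in range(1,k):
        if s[i,4]>5: print(n,'red',s[i],P[l==i].mean(0).round(3),P[l==i].std(0).round(3),P[l==i][:,2].max())
    m=reg&(hsv[...,1]<40)&(hsv[...,2]>120)
    k,l,s,c=cv2.connectedComponentsWithStats(m.astype(np.uint8))
    for i in range(1,k):
        if s[i,4]>60: print(n,'light',s[i],P[l==i].mean(0).round(3),P[l==i].min(0).round(3),P[l==i].max(0).round(3))
D=load('scene1'); im=D['im'][:,:,::-1]
cv2.imwrite('pics/c1.png',cv2.resize(im[160:260,170:390],None,fx=3.6,fy=3.6,interpolation=2))
D=load('top1'); im=D['im'][:,:,::-1]
cv2.imwrite('pics/c2.png',cv2.resize(im[140:230,160:330],None,fx=4.5,fy=4.5,interpolation=2))
E
```

```text
scene1 red [268 263   9   4  15] [ 0.783 -0.023  0.149] [0.002 0.006 0.003] 0.1549534843038608
scene1 light [268 183  34  10 158] [0.443 0.014 0.008] [ 0.417 -0.048  0.005] [0.464 0.068 0.014]
scene1 light [ 310  189   62   58 1618] [0.57  0.174 0.063] [0.442 0.097 0.005] [0.657 0.267 0.119]
scene1 light [193 194  36  38 653] [ 0.563 -0.226  0.017] [ 0.497 -0.291  0.005] [ 0.624 -0.177  0.066]
scene1 light [272 197  24  22 301] [0.531 0.005 0.031] [ 0.489 -0.031  0.007] [0.567 0.046 0.05 ]
scene1 light [402 207   7  20  66] [0.545 0.399 0.031] [0.516 0.396 0.006] [0.564 0.4   0.056]
scene1 light [263 259  22  15  80] [ 0.779 -0.022  0.116] [ 0.757 -0.049  0.095] [0.787 0.01  0.136]
scene1 light [372 274  12  31 294] [0.785 0.289 0.025] [0.741 0.278 0.005] [0.829 0.305 0.033]
scene1 light [407 277  23  57 783] [0.836 0.38  0.06 ] [0.769 0.377 0.005] [0.9   0.4   0.104]
scene1 light [108 278  18  13  80] [ 0.821 -0.481  0.012] [ 0.804 -0.5    0.008] [ 0.837 -0.452  0.017]
scene1 light [ 222  300  127   25 1852] [0.877 0.018 0.05 ] [ 0.854 -0.156  0.005] [0.9   0.189 0.059]
top1 red [242 132  13   8  48] [ 0.739 -0.019  0.162] [0.006 0.013 0.01 ] 0.19018579280347403
top1 red [201 201   3   8  14] [0.462 0.162 0.121] [0.008 0.003 0.005] 0.13152156878279198
top1 light [153 102   8  28 110] [0.84  0.382 0.074] [0.775 0.379 0.008] [0.899 0.385 0.106]
top1 light [201 104  81  14 857] [0.874 0.02  0.055] [ 0.331 -0.156  0.005] [0.9   0.19  1.811]
top1 light [175 121   9  22 129] [0.78  0.291 0.024] [0.739 0.276 0.007] [0.836 0.308 0.036]
top1 light [178 163  41  43 966] [0.551 0.182 0.084] [ 0.331 -0.092  0.005] [0.65  0.266 1.811]
top1 light [285 171  26  31 395] [ 0.553 -0.227  0.035] [ 0.331 -0.285  0.005] [ 0.624 -0.092  1.811]
top1 light [237 186  10  10  73] [0.528 0.008 0.039] [ 0.512 -0.011  0.022] [0.551 0.027 0.055]
top1 light [226 208  28  10 122] [0.44  0.018 0.01 ] [ 0.417 -0.043  0.005] [0.458 0.074 0.02 ]
```

View pics/c1.png

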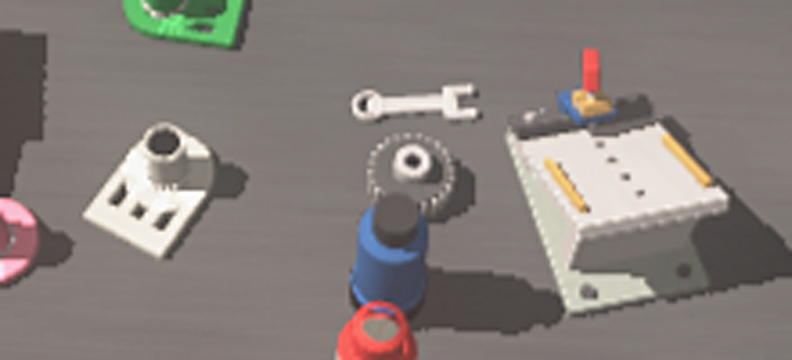

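View pics/c2.png

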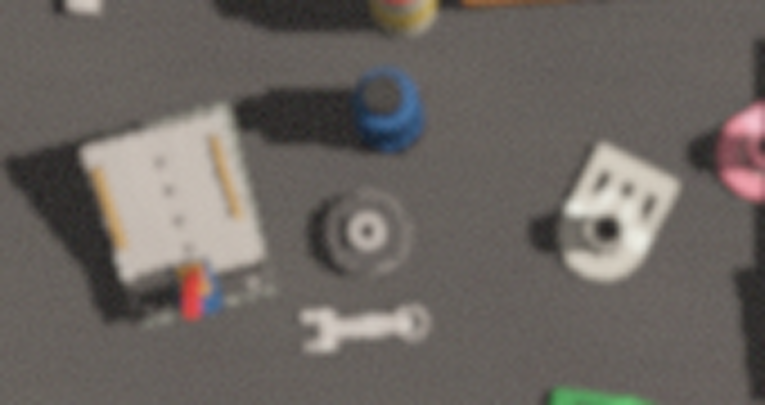

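```bash
cat >> h.py <<'E'
def delta(p,yaw=None):
    s=status.sense(); M=rot(s['tool_rot']); d=M.T@(np.array(p)-s['tcp_pos'])*100
    cy=np.arctan2(M[1,0],M[0,0])
    print('dx dy dz cm',d.round(2),'yaw now',round(cy,4), 'twist(tool)', None if yaw is None else round(-((yaw-cy+np.pi/2)%np.pi-np.pi/2),3))
E
python3 - <<'E'
from h import *
D=load('scene1'); P=cloud(D); hsv=cv2.cvtColor(D['im'],cv2.COLOR_RGB2HSV).astype(int)
m=np.zeros((384,512),bool); m[189:250,310:375]=1
m&=(hsv[...,1]<40)&(hsv[...,2]>150)&(P[...,2]>.05)&(P[...,2]<.125)
p=P[m]
from numpy.linalg import svd
for it in range(5):
    c=p.mean(0); n=svd(p-c)[2][2]; n*=np.sign(n[2]); r=(p-c)@n; p=p[abs(r)<.004]
print(len(p),n,np.degrees(np.arccos(n[2])),'uphill yaw',np.arctan2(-n[1],-n[0]))
# brass
m=np.zeros((384,512),bool); m[180:250,300:380]=1
m&=(hsv[...,0]>12)&(hsv[...,0]<28)&(hsv[...,1]>110)&(P[...,2]>.03)
k,l,s,cc=cv2.connectedComponentsWithStats(m.astype(np.uint8))
for i in range(1,k):
    if s[i,4]>8:
        q=P[l==i]; q0=q.mean(0); v=svd(q[:,:2]-q0[:2])[2][0]; print(s[i],q0.round(4),'dir',np.arctan2(v[1],v[0]))
m=np.zeros((384,512),bool); m[160:200,310:360]=1
m&=((hsv[...,0]<8)|(hsv[...,0]>172))&(hsv[...,1]>150)
print(m.sum(),P[m].mean(0),P[m].min(0),P[m].max(0))
# bracket
m=np.zeros((384,512),bool); m[190:235,190:232]=1
m&=(hsv[...,1]<60)&(hsv[...,2]>110)
q=P[m]; top=q[q[:,2]>.05]; print('tube top',top.mean(0),len(top)); pl=q[(q[:,2]<.02)&(q[:,2]>.004)]; print('plate',pl.mean(0),cv2.minAreaRect((pl[:,:2]*1000).astype(np.float32)))
E
```

```text
761 [-0.46706779 -0.14739915  0.87184928] 29.325745575483435 uphill yaw 0.30569207822074407
[329 185  10   7  35] [0.4849 0.1638 0.0845] dir 0.9314284452135189
[355 197  13  15  51] [0.5448 0.2429 0.0948] dir 0.2942124690419328
[322 204  11  15  42] [0.5774 0.1375 0.0961] dir 0.2801491193688291
44 [0.46994531 0.15872748 0.11656934] [0.44559147 0.15273021 0.1045425 ] [0.48357462 0.16504419 0.12766981]
tube top [ 0.59799422 -0.20023284  0.15655124] 72
plate [ 0.56494434 -0.22895896  0.01021173] ((552.8834228515625, -237.9678955078125), (169.37799072265625, 137.06822204589844), 6.169620037078857)
```

Call:
apply_moves(
  rows=[
    [0,0,0,-0.12],
    [0,0,0,-0.12],
    [0,0,0,-0.12],
    [0,0,0,-0.12],
    [0,0,0,-0.12],
    [0,0,0,-0.12],
    [0,0,0,-0.12],
    [0,0,0,-0.12],
    [0,0,0,-0.12],
    [0,0,0,-0.12],
    [0,0,0,-0.12],
    [0,0,0,-0.12],
  ],
)

```text
time_s: 1.3
tcp_pos: [0.2227, -0.6106, 0.4046]
tool_rot: [-3.141, 0.0, 0.225]
ft_force: [-0.6, -0.3, -0.1]
opening: 0.0855
```

Call:
apply_moves(
  rows=[
    [0,0,0,-0.12],
    [0,0,0,-0.12],
    [0,0,0,-0.12],
    [0,0,0,-0.12],
    [0,0,0,-0.12],
    [0,0,0,-0.12],
    [0,0,0,-0.12],
    [0,0,0,-0.12],
    [0,0,0,-0.12],
    [0,0,0,-0.12],
    [0,0,0,0],
  ],
)

```text
time_s: 2.22
tcp_pos: [0.2227, -0.6106, 0.4046]
tool_rot: [-3.142, -0.0, 1.421]
ft_force: [0.5, 0.1, 0.3]
opening: 0.0855
```

```bash
python3 - <<'E'
from h import *
delta([.45,-.25,.42],1.441);print(status.sense()['q'])
E
```

```text
dx dy dz cm [39.05 17.09 -1.53] yaw now 1.4209 twist(tool) -0.02
[-1.30358100e+00  1.23856886e-01  1.65044119e+00 -4.50810807e-07
  1.36748961e+00 -2.72448980e+00]
```

Call:
apply_moves(
  rows=[
    [3.25,1.42,-0.13,0],
    [3.25,1.42,-0.13,0],
    [3.25,1.42,-0.13,0],
    [3.25,1.42,-0.13,0],
    [3.25,1.42,-0.13,0],
    [3.25,1.42,-0.13,0],
    [3.25,1.42,-0.13,0],
    [3.25,1.42,-0.13,0],
    [3.25,1.42,-0.13,0],
    [3.25,1.42,-0.13,0],
    [3.25,1.42,-0.13,0],
    [3.25,1.42,-0.13,0],
  ],
)

```text
time_s: 3.22
tcp_pos: [0.4507, -0.2492, 0.4206]
tool_rot: [3.141, 0.0, 1.415]
ft_force: [0.9, -0.6, 0.3]
opening: 0.0855
```

```bash
python3 - <<'E'
from h import *
cap('wrist','w2'); delta([.42,.15,.42],1.441)
E
```

```text
dx dy dz cm [38.6  -9.19  0.22] yaw now 1.42 twist(tool) -0.021
```

View pics/w2.png

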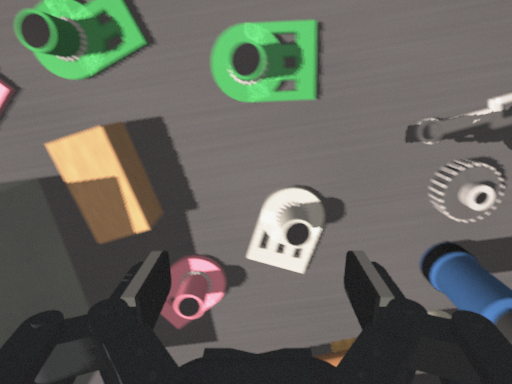

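The wrist view shows the bare bracket at (290,230), slots downward, with its tube mouth at (297,234). The greens are above it and a pink one is at (195,285). Next, the fixture.

Call:
apply_moves(
  rows=[
    [3.2,-0.76,0,0],
    [3.2,-0.76,0,0],
    [3.2,-0.76,0,0],
    [3.2,-0.76,0,0],
    [3.2,-0.76,0,0],
    [3.2,-0.76,0,0],
    [3.2,-0.76,0,0],
    [3.2,-0.76,0,0],
    [3.2,-0.76,0,0],
    [3.2,-0.76,0,0],
    [3.2,-0.76,0,0],
    [3.2,-0.76,0,-0.02],
  ],
)

```text
time_s: 4.27
tcp_pos: [0.4175, 0.1439, 0.4206]
tool_rot: [3.141, -0.0, 1.436]
ft_force: [0.4, 0.2, -0.2]
opening: 0.0855
```

```bash
python3 - <<'E'
from h import *
cap('wrist','w3'); s=status.sense();print(s['q'],s['qvel'])
cv2.imwrite('pics/w3b.png',cv2.resize(load('w3')['im'][:,:,::-1],None,fx=1.56,fy=1.56))
E
```

```text
[ 0.21781627 -0.36951082  2.07173116  0.00428345  1.43836082 -1.22461565] [-0.09007847 -0.00999418  0.01266338 -0.05759494  0.01700336 -0.12412599]
```

View pics/w3b.png

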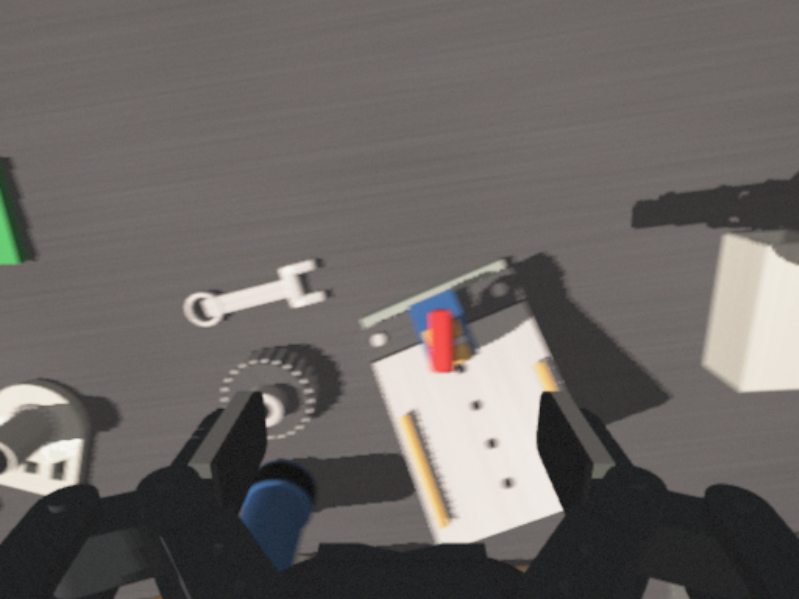

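The view shows the red wing at (440,340), the blue nose at (436,305), the ledge edge from (372,362) to (528,305) and the rails at (425,470) and (545,375). I'll retake it now the arm has settled, and measure.

```bash
cat > fix.py <<'E'
from h import *
from numpy.linalg import svd
import sys
D=load(sys.argv[1]); P=cloud(D); hsv=cv2.cvtColor(D['im'],cv2.COLOR_RGB2HSV).astype(int); H,S,V=hsv[...,0],hsv[...,1],hsv[...,2]
pos=(P[...,0]>.4)&(P[...,0]<.72)&(P[...,1]>.05)&(P[...,1]<.3)&(P[...,2]>.03)&(P[...,2]<.16)
m=pos&(S<50)&(V>140); k,l,s,c=cv2.connectedComponentsWithStats(m.astype(np.uint8)); i=1+s[1:,4].argmax(); p=P[l==i]
for _ in range(6):
    c0=p.mean(0); n=svd(p-c0)[2][2]; n*=np.sign(n[2]); p=p[abs((p-c0)@n)<.003]
yaw=np.arctan2(-n[1],-n[0])
print('plane',len(p),n.round(4),'tilt',np.degrees(np.arccos(n[2])).round(2),'uphill yaw',yaw.round(4),'resid',((p-c0)@n).std())
m=pos&(H>12)&(H<28)&(S>100)
k,l,s,cc=cv2.connectedComponentsWithStats(m.astype(np.uint8))
for i in range(1,k):
    if s[i,4]>15:
        q=P[l==i]; q0=q.mean(0); v=svd(q[:,:2]-q0[:2])[2][0]; print('brass',s[i],q0.round(4),'dir',np.arctan2(v[1],v[0]).round(4))
m=pos&((H<8)|(H>172))&(S>150)
q=P[m]; print('red',m.sum(),q.mean(0).round(4),q.min(0).round(4),q.max(0).round(4)); 
q=q[q[:,2]>q[:,2].max()-.03]; print('wing rect mm',cv2.minAreaRect((q[:,:2]*1000).astype(np.float32)))
# frame with nominal tilt, plane fit height; project plane pts into u (uphill), w
a=.29; 
for a in [yaw]:
    u=np.array([np.cos(a),np.sin(a)]); w=np.array([-u[1],u[0]])
    uu=p[:,:2]@u; ww=p[:,:2]@w
    print('uphill extent',np.percentile(uu,[.3,99.7]),'across',np.percentile(ww,[.3,99.7]))
    # height relation at seat z=.04
    uz=c0[:2]@u-(c0[2]-.04)/np.tan(np.radians(30)); print('u where z=.04',uz)
E
python3 - <<'E'
from h import *
cap('wrist','w4'); s=status.sense();print(s['tcp_pos'],s['tool_rot'])
E
python3 fix.py w4
python3 -c "
from h import *
cv2.imwrite('pics/w4c.png',cv2.resize(load('w4')['im'][150:360,220:370,::-1],None,fx=3.6,fy=2.8*1.28,interpolation=2)[:590])"
```

```text
[0.41732692 0.14558615 0.42046224] [-3.14147125e+00 -1.25314881e-03  1.44223804e+00]
plane 10158 [-0.4812 -0.1409  0.8652] tilt 30.09 uphill yaw 0.2849 resid 0.0007913294733018928
brass [284 207   5  11  37] [0.4646 0.1738 0.0829] dir 0.2232
brass [264 214   4   8  20] [0.4701 0.1521 0.0758] dir 3.0716
brass [284 222  11  14 108] [0.481  0.1746 0.0891] dir 0.2538
brass [336 234  12  25 119] [0.5156 0.2347 0.0769] dir 0.2413
brass [250 267  29  73 404] [0.5715 0.1372 0.0926] dir 0.2859
red 571 [0.4578 0.1612 0.1156] [0.4404 0.1524 0.0585] [0.4753 0.17   0.1257]
wing rect mm ((457.98895263671875, 162.21475219726562), (15.734481811523438, 34.56061935424805), 82.39167785644531)
uphill extent [0.51359407 0.641743  ] across [-0.03876933  0.0887159 ]
u where z=.04 0.5117968657228299
```

View pics/w4c.png

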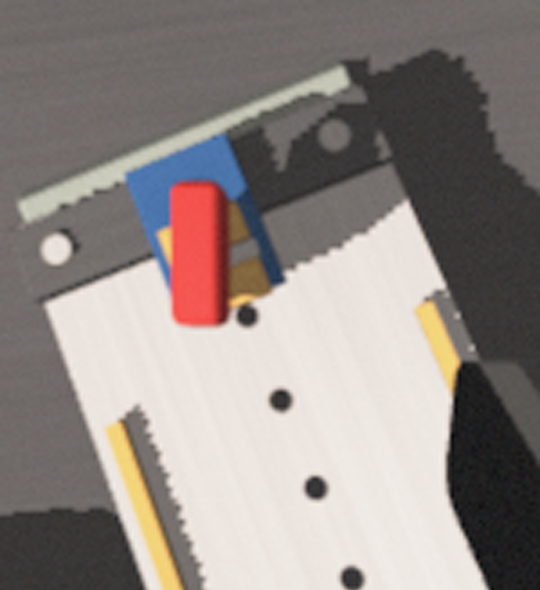

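```bash
python3 - <<'E'
from h import *
delta([.4602,.1616,.266],1.436); 
E
```

```text
dx dy dz cm [ 2.12  4.05 15.45] yaw now 1.4422 twist(tool) 0.006
```

Call:
apply_moves(
  rows=[
    [0.71,1.35,0,0.006],
    [0.71,1.35,0,0],
    [0.7,1.35,0,0],
    [0,0,3,0],
    [0,0,3,0],
    [0,0,3,0],
    [0,0,2,0],
    [0,0,0,0],
    [0,0,0,0],
  ],
  fingers=50,
  grip_force=30,
)

```text
time_s: 5.12
tcp_pos: [0.4609, 0.1573, 0.3094]
tool_rot: [-3.139, 0.001, 1.431]
ft_force: [0.9, -0.2, 0.1]
opening: 0.043
```

```bash
python3 - <<'E'
from h import *
cap('wrist','w5'); delta([.4602,.1616,.266],1.436); print(status.sense()['opening'])
E
python3 fix.py w5 | grep -E "red|wing|plane"
```

```text
dx dy dz cm [ 0.38 -0.19  4.53] yaw now 1.4312 twist(tool) -0.005
0.04265607097559573
plane 6682 [-0.4812 -0.1412  0.8652] tilt 30.1 uphill yaw 0.2855 resid 0.0007039397816199889
red 1667 [0.4581 0.1621 0.115 ] [0.4405 0.1529 0.0941] [0.479  0.1718 0.1256]
wing rect mm ((459.4185485839844, 162.46270751953125), (16.643314361572266, 37.45381164550781), 82.12853240966797)
```

View pics/w5.png

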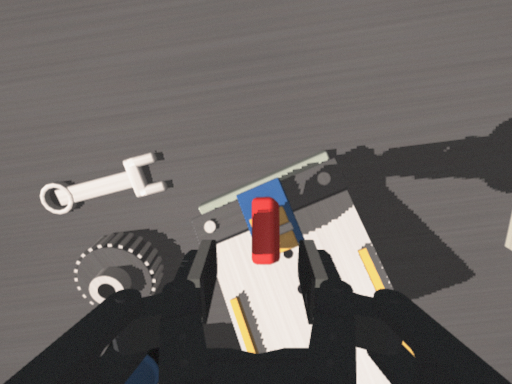

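The wing at (265,232) lies between the fingers. Now I'll go down and grip it.

Call:
apply_moves(
  rows=[
    [0.4,-0.1,0,0],
    [0,0,1.5,0],
    [0,0,1.5,0],
    [0,0,1.5,0],
    [0,0,0,0],
    [0,0,0,0],
  ],
)

```text
time_s: 5.67
tcp_pos: [0.461, 0.1623, 0.2665]
tool_rot: [3.141, -0.0, 1.433]
ft_force: [0.8, 0.3, -0.1]
opening: 0.0429
```

Call:
apply_moves(
  rows=[
    [0,0,0,0],
    [0,0,0,0],
    [0,0,0,0],
    [0,0,0,0],
    [0,0,0,0],
    [0,0,0,0],
  ],
  fingers=0,
)

```text
time_s: 6.17
tcp_pos: [0.4613, 0.1625, 0.2674]
tool_rot: [3.139, -0.002, 1.433]
ft_force: [-2.7, 0.7, 5.8]
opening: 0.0167
```

```bash
python3 - <<'E'
from h import *
s=status.sense(); print(s['opening'],s['ft_force'],s['wrist_torque'])
u=np.array([np.cos(.285),np.sin(.285),0]); n=-.5*u+np.array([0,0,.866])
delta(s['tcp_pos']+.0145*n,1.43)
cap('wrist','w6')
E
```

```text
0.01673959365686358 [-2.71840494  0.69544744  5.77951828] [0.61578691 0.27143438 0.26945108]
dx dy dz cm [-0.29 -0.66 -1.26] yaw now 1.4332 twist(tool) 0.003
```

View pics/w6.png

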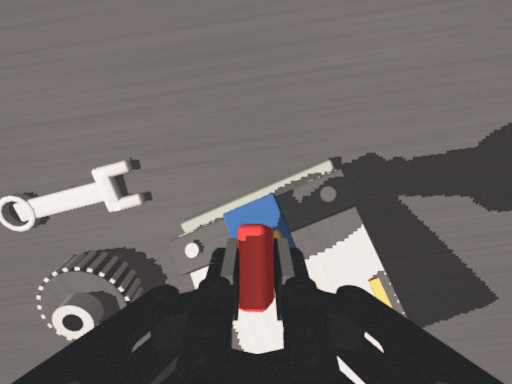

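Call:
apply_moves(
  rows=[
    [-0.05,-0.11,-0.21,0],
    [-0.05,-0.11,-0.21,0],
    [-0.05,-0.11,-0.21,0],
    [-0.05,-0.11,-0.21,0],
    [-0.05,-0.11,-0.21,0],
    [-0.04,-0.11,-0.21,0],
    [0,0,0,0],
    [0,0,0,0],
  ],
)

```text
time_s: 6.88
tcp_pos: [0.4544, 0.1605, 0.2785]
tool_rot: [3.137, -0.003, 1.433]
ft_force: [6.6, 3.7, -3.1]
opening: 0.0166
```

```bash
python3 - <<'E'
from h import *
cap('wrist','w7');cap('scene','s7')
cv2.imwrite('pics/s7c.png',cv2.resize(load('s7')['im'][150:230,290:390,::-1],None,fx=6,fy=6,interpolation=2))
E
python3 fix.py w7 | grep -E "red|wing|plane"
```

```text
plane 2012 [-0.4621 -0.1209  0.8786] tilt 28.53 uphill yaw 0.2558 resid 0.0006632008652306505
red 2879 [0.4515 0.1606 0.1257] [0.4339 0.1475 0.0594] [0.4733 0.17   0.1367]
wing rect mm ((453.35479736328125, 160.59683227539062), (17.3876953125, 38.886478424072266), 86.06246948242188)
```

View pics/w7.png

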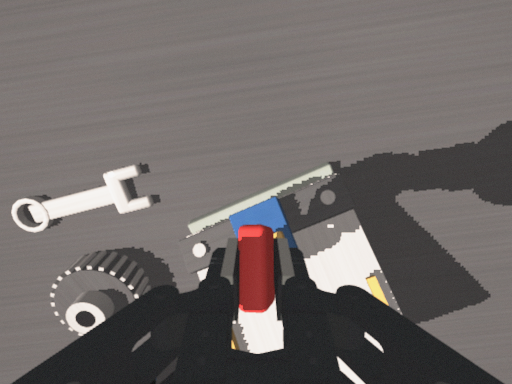

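View pics/s7c.png

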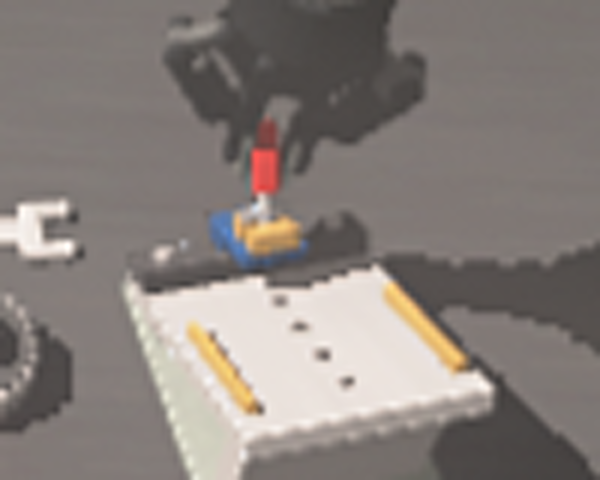

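Call:
apply_moves(
  rows=[
    [-0.03,-0.07,-0.13,0],
    [0,0,0,0.1],
    [0,0,0,0.1],
    [0,0,0,0.1],
    [0,0,0,0.1],
    [0,0,0,0.1],
    [0,0,0,0],
  ],
)

```text
time_s: 7.57
tcp_pos: [0.4549, 0.1609, 0.2812]
tool_rot: [3.134, -0.011, 0.93]
ft_force: [6.8, 4.4, -3.1]
opening: 0.0169
```

```bash
python3 - <<'E'
from h import *
cap('wrist','w8'); s=status.sense(); print(s['ft_force'],s['wrist_torque'],s['opening'])
E
python3 fix.py w8 | grep -E "red|wing|plane"
```

```text
[ 7.14493374  3.76601372 -2.91687196] [ 1.65624658 -2.5368604   0.28080855] 0.01680217606012829
plane 15557 [-0.4814 -0.1411  0.8651] tilt 30.11 uphill yaw 0.2851 resid 0.0007209101724619206
red 2986 [0.4531 0.163  0.124 ] [0.4349 0.1453 0.1033] [0.475  0.1761 0.1422]
wing rect mm ((454.1600341796875, 161.78036499023438), (18.75165367126465, 39.072975158691406), 60.560062408447266)
```

View pics/w8.png

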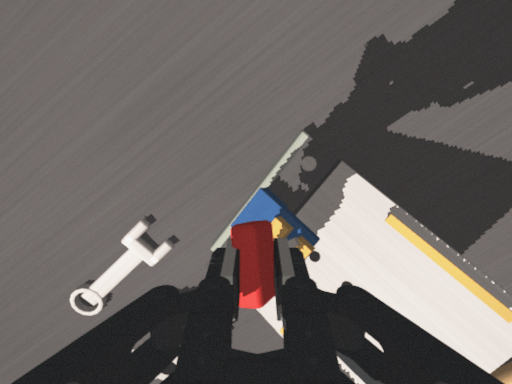

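Call:
apply_moves(
  rows=[
    [0,0,0,0.1],
    [0,0,0,0.1],
    [0,0,0,0.1],
    [0,0,0,0.1],
    [0,0,0,0],
  ],
)

```text
time_s: 8.03
tcp_pos: [0.4547, 0.1612, 0.2814]
tool_rot: [-3.141, -0.013, 0.53]
ft_force: [7.7, 6.7, -2.1]
opening: 0.0169
```

```bash
python3 - <<'E'
from h import *
cap('wrist','w9'); s=status.sense(); print(s['ft_force'],s['wrist_torque'],s['opening'])
cap('scene','s9')
cv2.imwrite('pics/s9c.png',cv2.resize(load('s9')['im'][150:230,290:390,::-1],None,fx=6,fy=6,interpolation=2))
E
python3 fix.py w9 | grep -E "red|wing|plane"
```

```text
[ 6.96085569  6.51913334 -1.25782658] [ 2.44450541 -2.07293852  0.61602873] 0.01663873581878927
```

View pics/w9.png

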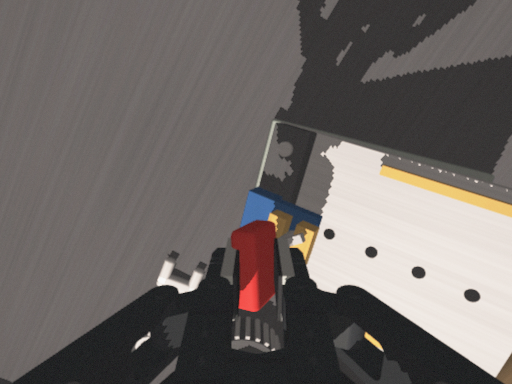

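View pics/s9c.png

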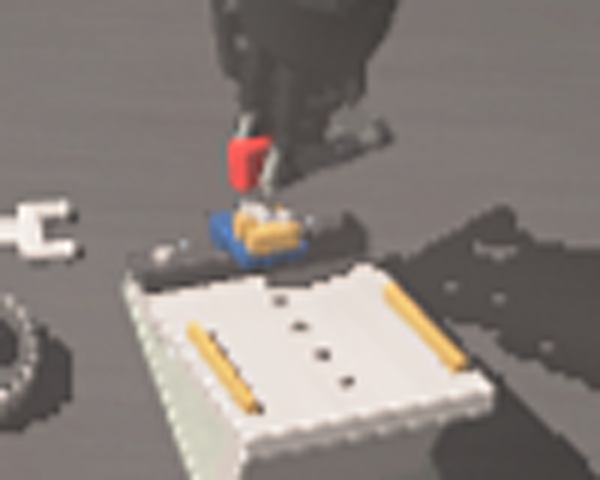

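Call:
apply_moves(
  rows=[
    [0,0,0,0.1],
    [0,0,0,0.1],
    [0,0,0,0.08],
    [0,0,0,0],
  ],
)

```text
time_s: 8.47
tcp_pos: [0.4548, 0.1615, 0.2858]
tool_rot: [-3.137, -0.008, 0.25]
ft_force: [-10.3, 4.7, 25.6]
opening: 0.0168
```

```bash
python3 - <<'E'
from h import *
cap('wrist','w10'); s=status.sense(); print(s['ft_force'],s['wrist_torque'],s['opening'])
E
python3 fix.py w10 2>&1| tail -8
```

```text
[-9.9795551   5.70904977 25.31279997] [1.407223   0.95506782 0.12692227] 0.0168119707475491
```

View pics/w10.png

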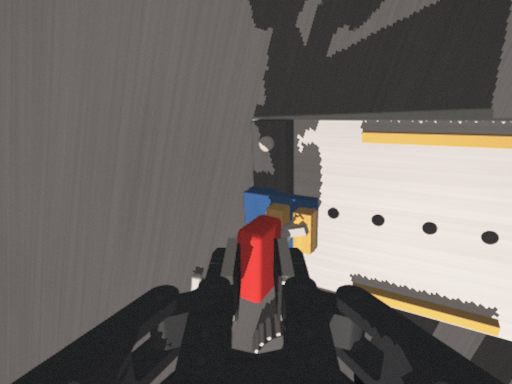

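```bash
python3 fix.py w10; echo rc $?; python3 - <<'E'
from h import *
D=load('w10');P=cloud(D); hsv=cv2.cvtColor(D['im'],cv2.COLOR_RGB2HSV).astype(int); H,S,V=hsv[...,0],hsv[...,1],hsv[...,2]
m=((H<8)|(H>172))&(S>150)&(V>60); print(m.sum()); q=P[m]; print(np.percentile(q,[1,50,99],axis=0).round(4))
cv2.imwrite('pics/w10c.png',cv2.resize(D['im'][170:350,190:330,::-1],None,fx=4,fy=3.3,interpolation=2))
# seat frame
u=np.array([np.cos(.285),np.sin(.285),0]);Z=-.5*u+[0,0,.866];X=.866*u+[0,0,.5];Y=np.cross(Z,X);o=np.array([.484,.1685,.04])
s=np.stack([(q-o)@X,(q-o)@Y,(q-o)@Z],1)*1000; print(np.percentile(s,[1,10,50,90,99],axis=0).round(1))
t=s[s[:,2]>np.percentile(s[:,2],97)-8]; print(len(t),cv2.minAreaRect(s[:,:2].astype(np.float32)))
E
```

```text
rc 137
2757
[[0.4441 0.1422 0.1065]
 [0.4556 0.1669 0.1236]
 [0.4673 0.1818 0.1309]]
[[  8.9 -17.7  67.9]
 [ 11.1 -12.9  75.4]
 [ 17.9   6.7  88.2]
 [ 20.7  19.4  90. ]
 [ 21.4  20.1  97.1]]
1943 ((37.92918395996094, 37.477386474609375), (125.74395751953125, 29.194307327270508), 56.85478591918945)bash:  1107 Killed                     python3 fix.py w10
```

View pics/w10c.png

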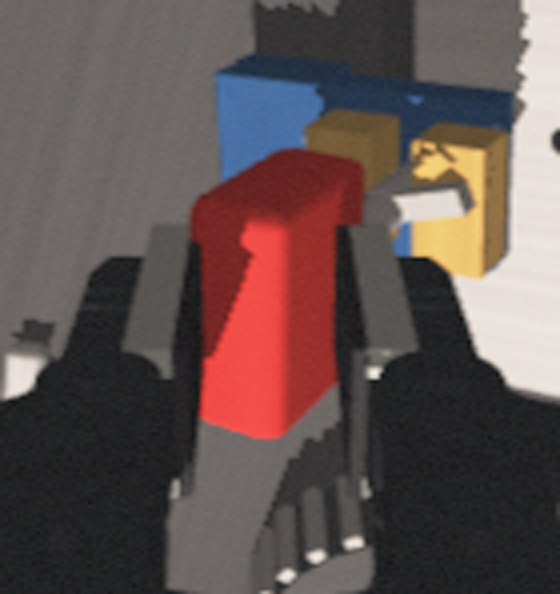

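```bash
sed -i 's/^from numpy.linalg import svd/svd=lambda a:np.linalg.svd(a,full_matrices=False)/' fix.py; cat > wing.py <<'E'
from h import *
import sys
D=load(sys.argv[1]);P=cloud(D); hsv=cv2.cvtColor(D['im'],cv2.COLOR_RGB2HSV).astype(int); H,S,V=hsv[...,0],hsv[...,1],hsv[...,2]
m=((H<8)|(H>172))&(S>150)&(V>60)
k,l,st,c=cv2.connectedComponentsWithStats(m.astype(np.uint8)); m=l==1+st[1:,4].argmax()
u=np.array([np.cos(.285),np.sin(.285),0]);Z=-.5*u+[0,0,.866];X=.866*u+[0,0,.5];Y=np.cross(Z,X);o=np.array([.484,.1685,.04])
s=np.stack([(P[m]-o)@a for a in (X,Y,Z)],1)*1000
h,e=np.histogram(s[:,2],bins=np.arange(50,105,1)); print({int(a):int(b) for a,b in zip(e,h) if b>30})
pk=e[h.argmax()]+.5; t=s[abs(s[:,2]-pk)<2]
r=cv2.minAreaRect(t[:,:2].astype(np.float32)); print('top z',np.median(t[:,2]),r, 'n',len(t))
E
for i in w4 w5 w8 w10; do python3 wing.py $i;done
```

```text
{77: 32, 78: 94, 79: 243, 80: 138}
top z 79.6090211707283 ((13.678556442260742, 0.27317142486572266), (13.862669944763184, 37.54388427734375), 68.76182556152344) n 514
{77: 72, 78: 232, 79: 636, 80: 431, 81: 70}
top z 79.74046616256194 ((13.896282196044922, 0.03849029541015625), (13.649004936218262, 38.39006042480469), 68.98885345458984) n 1410
{73: 34, 74: 50, 75: 49, 76: 58, 77: 58, 78: 54, 79: 60, 80: 71, 81: 50, 82: 68, 83: 57, 84: 63, 85: 62, 86: 75, 87: 60, 88: 78, 89: 123, 90: 184, 91: 591, 92: 891, 93: 164}
top z 92.20612091629663 ((13.601438522338867, 0.5390567779541016), (13.538961410522461, 39.04416275024414), 48.101749420166016) n 1764
{69: 36, 73: 31, 74: 43, 75: 67, 76: 61, 77: 84, 78: 85, 79: 62, 80: 86, 81: 77, 82: 77, 83: 79, 84: 76, 85: 95, 86: 107, 87: 145, 88: 273, 89: 815, 90: 269}
top z 89.48798828901714 ((14.77653694152832, 0.10615348815917969), (39.6160774230957, 13.493575096130371), 89.31778717041016) n 1449
```

The depth fit puts the wing at 89°, across the slope, with its top 9.7 mm above the start. So it has dropped into the notch at about 1.2 rad. I'll let go.

Call:
apply_moves(
  rows=[
    [0,0,-0.4,0],
    [0,0,0,0],
    [0,0,0,0],
    [0,0,-1,0],
    [0,0,-2,0],
    [0,0,-3,0],
    [0,0,-4,0],
    [0,0,0,0],
  ],
  fingers=60,
)

```text
time_s: 9.18
tcp_pos: [0.4545, 0.1602, 0.3916]
tool_rot: [3.141, -0.012, 0.253]
ft_force: [1.1, 0.4, 0.0]
opening: 0.0512
```

```bash
python3 - <<'E'
from h import *
cap('wrist','w11'); print(status.sense()['ft_force'])
E
python3 wing.py w11; python3 fix.py w11
```

```text
[ 0.26764418 -0.06355671 -0.44540598]
{73: 31, 75: 31, 82: 34, 86: 36, 87: 61, 88: 120, 89: 309, 90: 143}
top z 89.55739109186908 ((14.200284004211426, 0.28214073181152344), (38.62977981567383, 13.7001371383667), 86.73587799072266) n 614
plane 16924 [-0.4814 -0.1408  0.8651] tilt 30.11 uphill yaw 0.2846 resid 0.0007266477872635041
brass [324 116 103   8 740] [0.5431 0.2433 0.0934] dir 0.2891
brass [266 165  11  14  89] [0.4707 0.1739 0.0767] dir 2.2197
brass [279 166  16  29 363] [0.4854 0.1699 0.0865] dir -1.3391
brass [270 186   7   7  31] [0.4761 0.1564 0.0802] dir -0.9336
brass [320 222  90  24 705] [0.5735 0.1385 0.0922] dir 0.2897
red 1167 [0.4572 0.1632 0.1215] [0.4435 0.14   0.1054] [0.472  0.182  0.1283]
wing rect mm ((458.13629150390625, 161.26260375976562), (21.576688766479492, 39.25327682495117), 13.626787185668945)
uphill extent [0.51314598 0.64208007] across [-0.03898631  0.09010862]
u where z=.04 0.5117925336770841
```

View pics/w11.png

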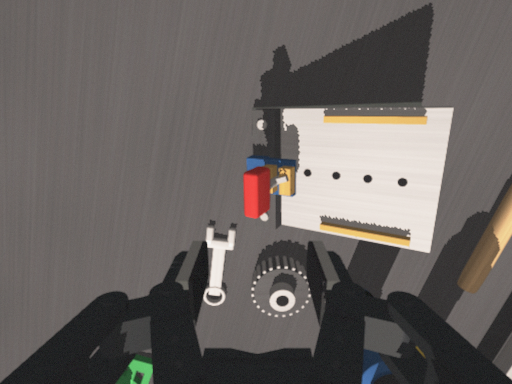

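The knob at (257,192) now stays across the slope, lift 9.8 mm and turn about 1.25. Next I measure the bracket from the earlier wrist view.

```bash
cat > br.py <<'E'
from h import *
import sys
D=load(sys.argv[1]);P=cloud(D); hsv=cv2.cvtColor(D['im'],cv2.COLOR_RGB2HSV).astype(int); H,S,V=hsv[...,0],hsv[...,1],hsv[...,2]
m=(S<60)&(V>110)&(P[...,0]>.44)&(P[...,0]<.7)&(P[...,1]>-.32)&(P[...,1]<-.1)&(P[...,2]>.005)&(P[...,2]<.07)
k,l,st,c=cv2.connectedComponentsWithStats(m.astype(np.uint8)); q=P[l==1+st[1:,4].argmax()]
h,e=np.histogram(q[:,2],bins=np.arange(0,.07,.003)); print([(round(a,3),int(b)) for a,b in zip(e,h)])
pl=q[abs(q[:,2]-.01)<.004]; (cx,cy),(a,b),g=cv2.minAreaRect((pl[:,:2]*1000).astype(np.float32)); print('plate',cx,cy,a,b,g)
top=q[abs(q[:,2]-.06)<.004]
print('tube top',len(top), cv2.minEnclosingCircle((top[:,:2]*1000).astype(np.float32)))
bx=cv2.boxPoints(((cx,cy),(a,b),g)); print(bx.round(1))
E
python3 br.py w2; python3 -c "
from h import *
delta([.45,-.25,.42],1.03)"
```

```text
[(np.float64(0.0), 0), (np.float64(0.003), 18), (np.float64(0.006), 141), (np.float64(0.009), 2832), (np.float64(0.012), 195), (np.float64(0.015), 26), (np.float64(0.018), 14), (np.float64(0.021), 12), (np.float64(0.024), 18), (np.float64(0.027), 16), (np.float64(0.03), 15), (np.float64(0.033), 16), (np.float64(0.036), 16), (np.float64(0.039), 17), (np.float64(0.042), 14), (np.float64(0.045), 18), (np.float64(0.048), 20), (np.float64(0.051), 21), (np.float64(0.054), 20), (np.float64(0.057), 83), (np.float64(0.06), 308), (np.float64(0.063), 0), (np.float64(0.066), 0)]
plate 553.5864868164062 -224.42581176757812 84.38356018066406 120.46976470947266 63.887935638427734
tube top 397 ((536.9906616210938, -216.54653930664062), 19.42561912536621)
[[ 480.9 -235.8]
 [ 589.1 -288.8]
 [ 626.2 -213.1]
 [ 518.1 -160. ]]
dx dy dz cm [-10.61  39.6   -3.23] yaw now 0.2528 twist(tool) -0.777
```

```bash
python3 -c "
from h import *
delta([.537,-.2165,.38],1.115)"
```

```text
dx dy dz cm [-1.39 38.53  0.86] yaw now 0.2528 twist(tool) -0.862
```

Call:
apply_moves(
  rows=[
    [-0.12,3.21,0,0],
    [-0.12,3.21,0,0],
    [-0.12,3.21,0,0],
    [-0.12,3.21,0,0],
    [-0.12,3.21,0,0],
    [-0.12,3.21,0,0],
    [-0.12,3.21,0,0],
    [-0.11,3.21,0,0],
    [-0.11,3.21,0,0],
    [-0.11,3.21,0,0],
    [-0.11,3.21,0,0],
    [-0.11,3.21,0,0],
  ],
  fingers=100,
)

```text
time_s: 10.23
tcp_pos: [0.5356, -0.2181, 0.3816]
tool_rot: [-3.14, 0.002, 0.252]
ft_force: [0.1, 0.2, -0.3]
opening: 0.0851
```

Call:
apply_moves(
  rows=[
    [0,0,0,-0.11],
    [0,0,0,-0.11],
    [0,0,0,-0.11],
    [0,0,0,-0.11],
    [0,0,0,-0.11],
    [0,0,0,-0.11],
    [0,0,0,-0.11],
    [0,0,0,-0.09],
    [0,0,0,0],
  ],
)

```text
time_s: 10.98
tcp_pos: [0.5355, -0.2165, 0.3817]
tool_rot: [-3.139, 0.0, 1.114]
ft_force: [0.6, 0.5, -0.0]
opening: 0.0852
```

```bash
python3 - <<'E'
from h import *
delta([.537,-.2165,.2],1.115); cap('wrist','w12')
E
python3 br.py w12
```

```text
dx dy dz cm [ 0.07  0.19 18.17] yaw now 1.1141 twist(tool) -0.001
[(np.float64(0.0), 0), (np.float64(0.003), 11), (np.float64(0.006), 161), (np.float64(0.009), 4246), (np.float64(0.012), 218), (np.float64(0.015), 4), (np.float64(0.018), 3), (np.float64(0.021), 4), (np.float64(0.024), 2), (np.float64(0.027), 6), (np.float64(0.03), 4), (np.float64(0.033), 5), (np.float64(0.036), 4), (np.float64(0.039), 4), (np.float64(0.042), 6), (np.float64(0.045), 4), (np.float64(0.048), 4), (np.float64(0.051), 13), (np.float64(0.054), 20), (np.float64(0.057), 136), (np.float64(0.06), 311), (np.float64(0.063), 0), (np.float64(0.066), 0)]
plate 553.1925048828125 -224.28909301757812 84.13333129882812 119.83655548095703 63.664241790771484
tube top 456 ((536.8374633789062, -216.43359375), 19.229228973388672)
[[ 480.8 -235.4]
 [ 588.2 -288.6]
 [ 625.6 -213.2]
 [ 518.2 -160. ]]
```

View pics/w12.png

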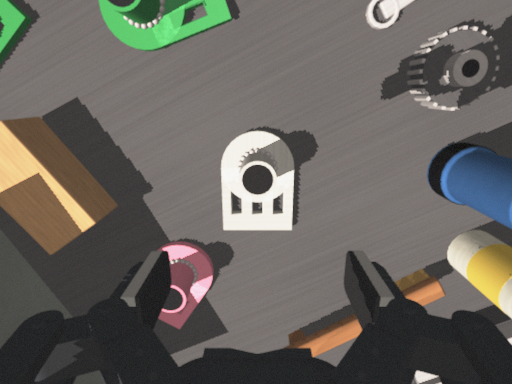

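The bare bracket is confirmed at (258,180), square with the jaws and nothing near either side of the tube. Descend and grip.

Call:
apply_moves(
  rows=[
    [0.07,0.2,3,0],
    [0,0,3,0],
    [0,0,3,0],
    [0,0,3,0],
    [0,0,3,0],
    [0,0,2,0],
    [0,0,1.1,0],
    [0,0,0,0],
    [0,0,0,0],
  ],
  fingers=80,
)

```text
time_s: 11.78
tcp_pos: [0.538, -0.2168, 0.2021]
tool_rot: [-3.141, 0.0, 1.112]
ft_force: [0.1, -0.2, 0.2]
opening: 0.0682
```

Call:
apply_moves(
  rows=[
    [0,0,0,0],
    [0,0,0,0],
    [0,0,0,0],
    [0,0,0,0],
    [0,0,0,0],
    [0,0,0,0],
  ],
  fingers=0,
  grip_force=30,
)

```text
time_s: 12.28
tcp_pos: [0.5389, -0.2173, 0.2045]
tool_rot: [3.138, 0.001, 1.113]
ft_force: [-1.1, -0.9, 6.6]
opening: 0.0373
```

Call:
apply_moves(
  rows=[
    [0,0,-1,0],
    [0,0,-2,0],
    [0,0,-3,0],
    [0,0,-3,0],
    [0,0,-3,0],
    [0,0,-3,0],
    [0,0,-3,0],
    [0,0,-2,0],
    [0,0,0,0],
  ],
)

```text
time_s: 13.03
tcp_pos: [0.5386, -0.2168, 0.408]
tool_rot: [3.133, -0.0, 1.113]
ft_force: [1.1, -0.4, -2.9]
opening: 0.0374
```

```bash
python3 - <<'E'
from h import *
cap('wrist','w13'); s=status.sense(); print(s['ft_force'],s['opening'],s['q'])
E
```

```text
[-0.77837829  0.14209094 -5.24371425] 0.037143130217927756 [-4.75329893e-01 -3.05185234e-02  1.81024751e+00  2.65970373e-04
  1.35735802e+00 -1.58843963e+00]
```

View pics/w13.png

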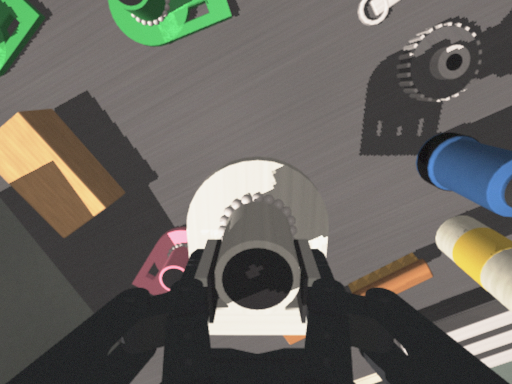

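The bracket is held square and level, round end at the top of the view and tube at (258,270). Now I turn it towards the slope.

Call:
apply_moves(
  rows=[
    [0,0,-1,0.1],
    [0,0,-1,0.12],
    [0,0,-1,0.12],
    [0,0,0,0.12],
    [0,0,0,0.12],
    [0,0,0,0.12],
    [0,0,0,0.12],
    [0,0,0,0.12],
    [0,0,0,0.12],
    [0,0,0,0.12],
    [0,0,0,0.12],
    [0,0,0,0.12],
  ],
)

```text
time_s: 14.08
tcp_pos: [0.5374, -0.2164, 0.428]
tool_rot: [-3.14, 0.006, -0.313]
ft_force: [-0.4, -0.1, -5.4]
opening: 0.0371
```

Call:
apply_moves(
  rows=[
    [0,0,0,0.12],
    [0,0,0,0.12],
    [0,0,0,0.12],
    [0,0,0,0.12],
    [0,0,0,0.12],
    [0,0,0,0.12],
    [0,0,0,0.12],
    [0,0,0,0.12],
    [0,0,0,0.02],
    [0,0,0,0],
  ],
)

```text
time_s: 14.92
tcp_pos: [0.5376, -0.2165, 0.4291]
tool_rot: [3.138, 0.003, -1.285]
ft_force: [1.0, -0.5, -5.2]
opening: 0.0373
```

```bash
python3 -c "
from h import *
delta([.5541,.1892,.42],-1.286)"
```

```text
dx dy dz cm [-38.46 -13.02   1.  ] yaw now -1.2851 twist(tool) 0.001
```

Call:
apply_moves(
  rows=[
    [-3.2,-1.09,0,0],
    [-3.2,-1.09,0,0],
    [-3.2,-1.09,0,0],
    [-3.2,-1.09,0,0],
    [-3.2,-1.09,0,0],
    [-3.2,-1.08,0,0],
    [-3.2,-1.08,0,0],
    [-3.2,-1.08,0,0],
    [-3.2,-1.08,0,0],
    [-3.2,-1.08,0,0],
    [-3.2,-1.08,0,0],
    [-3.26,-1.08,0,0],
  ],
)

```text
time_s: 15.92
tcp_pos: [0.5547, 0.1905, 0.4308]
tool_rot: [3.14, 0.0, -1.284]
ft_force: [0.7, -0.4, -4.8]
opening: 0.0372
```

Call:
apply_moves(
  rows=[
    [0,0,0,0],
    [0,0,0,0],
  ],
)

```text
time_s: 16.08
tcp_pos: [0.5548, 0.1906, 0.4306]
tool_rot: [3.139, -0.0, -1.281]
ft_force: [0.1, 0.2, -4.7]
opening: 0.0373
```

```bash
python3 - <<'E'
from h import *
delta([.5541,.1892,.36],-1.286)
cap('wrist','w14');cap('scene','s14')
cv2.imwrite('pics/s14c.png',cv2.resize(load('s14')['im'][100:240,270:410,::-1],None,fx=4,fy=4,interpolation=2))
E
```

```text
dx dy dz cm [0.11 0.09 7.06] yaw now -1.2814 twist(tool) 0.005
```

View pics/w14.png

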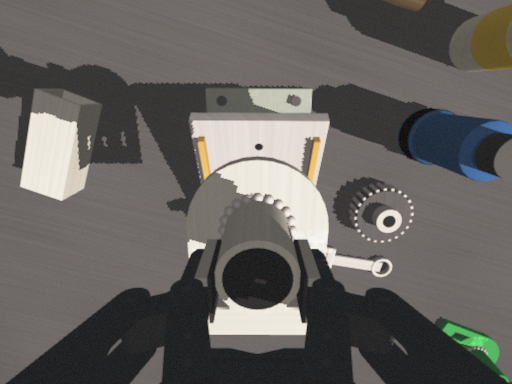

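View pics/s14c.png

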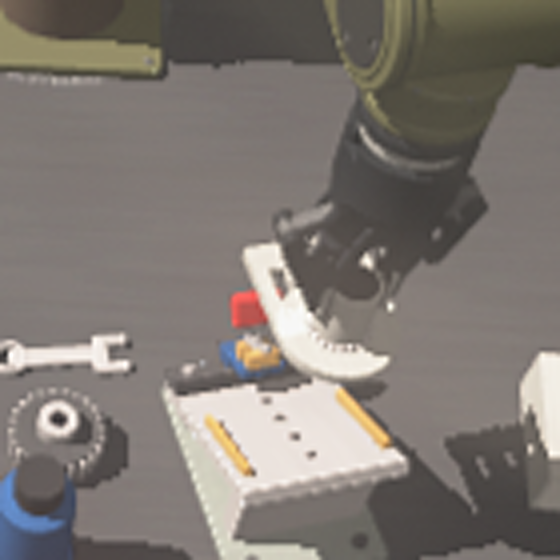

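The bracket hangs centred over the slope, round end uphill. I'll shift 6 mm uphill for nose clearance, then lower.

Call:
apply_moves(
  rows=[
    [0.1,-0.6,0,0.004],
    [0,0,2,0],
    [0,0,2,0],
    [0,0,2,0],
    [0,0,2,0],
    [0,0,2,0],
    [0,0,0.6,0],
    [0,0,0,0],
    [0,0,0,0],
  ],
  grip_force=20,
)

```text
time_s: 16.93
tcp_pos: [0.5617, 0.189, 0.3267]
tool_rot: [-3.141, -0.0, -1.292]
ft_force: [0.5, 0.7, -4.5]
opening: 0.0371
```

Call:
apply_moves(
  rows=[
    [0,0,0.2,0],
    [0,0,0.2,0],
    [0,0,0.2,0],
    [0,0,0.2,0],
    [0,0,0,0],
  ],
)

```text
time_s: 17.35
tcp_pos: [0.5611, 0.1897, 0.3181]
tool_rot: [3.141, 0.0, -1.291]
ft_force: [-0.3, -0.2, -4.7]
opening: 0.0372
```

```bash
python3 - <<'E'
from h import *
cap('scene','s15'); print(status.sense()['ft_force'])
cv2.imwrite('pics/s15c.png',cv2.resize(load('s15')['im'][100:240,270:410,::-1],None,fx=4,fy=4,interpolation=2))
E
```

```text
[ 0.22967976  0.31027098 -5.05870614]
```

View pics/s15c.png

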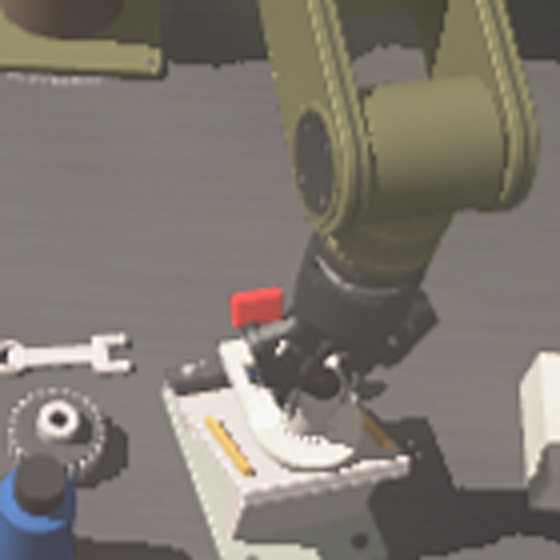

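Call:
apply_moves(
  rows=[
    [0,0,0.2,0],
    [0,0,0.2,0],
    [0,0,0.2,0],
    [0,0,0.2,0],
    [0,0,0,0],
  ],
)

```text
time_s: 17.82
tcp_pos: [0.5611, 0.1898, 0.3143]
tool_rot: [3.14, 0.0, -1.291]
ft_force: [-12.8, -3.1, 16.1]
opening: 0.0371
```

Call:
apply_moves(
  rows=[
    [0,0,0.2,0],
    [0,0,0.2,0],
    [0,0,0.2,0],
    [0,0,0,0],
  ],
)

```text
time_s: 18.15
tcp_pos: [0.5605, 0.1897, 0.308]
tool_rot: [3.137, 0.0, -1.29]
ft_force: [-16.4, -4.3, 17.7]
opening: 0.0375
```

```bash
python3 - <<'E'
from h import *
cap('scene','s16'); cap('wrist','w16'); s=status.sense(); print(s['ft_force'],s['wrist_torque'],s['tcp_pos'])
cv2.imwrite('pics/s16c.png',cv2.resize(load('s16')['im'][140:240,290:390,::-1],None,fx=5.8,fy=5.8,interpolation=2))
E
```

```text
[-17.77817754  -3.77451997  17.0348338 ] [-0.51091947  2.35147102  0.07948308] [0.5604904  0.18973267 0.30807964]
```

View pics/s16c.png

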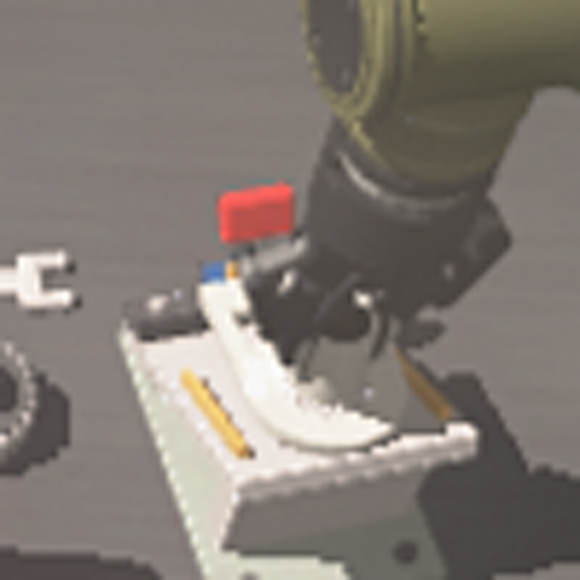

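View pics/w16.png

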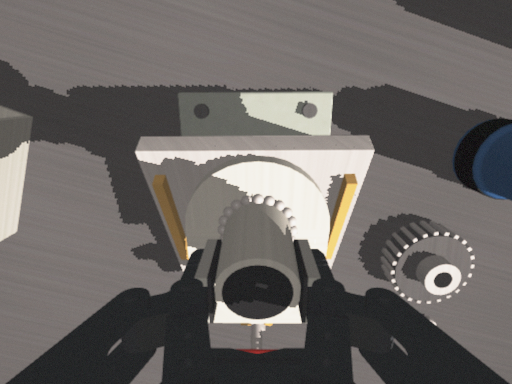

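It is pivoting as planned: the tube mouth at (258,285) now looks more open and the slotted end is dropping. Continue.

Call:
apply_moves(
  rows=[
    [0,0,0.2,0],
    [0,0,0.2,0],
    [0,0,0.2,0],
    [0,0,0,0],
  ],
)

```text
time_s: 18.58
tcp_pos: [0.5601, 0.1896, 0.3009]
tool_rot: [3.135, 0.0, -1.29]
ft_force: [-17.3, -4.8, 15.6]
opening: 0.0371
```

```bash
cat > tilt.py <<'E'
from h import *
import sys
D=load(sys.argv[1]);P=cloud(D); hsv=cv2.cvtColor(D['im'],cv2.COLOR_RGB2HSV).astype(int); H,S,V=hsv[...,0],hsv[...,1],hsv[...,2]
u=np.array([np.cos(.285),np.sin(.285),0]);Z=-.5*u+[0,0,.866];X=.866*u+[0,0,.5];Y=np.cross(Z,X);o=np.array([.4838,.1686,.04])
Q=np.stack([(P-o)@a for a in (X,Y,Z)],-1)*1000
m=(S<60)&(V>90)&(abs(Q[...,1])<45)&(Q[...,0]>20)&(Q[...,0]<175)&(Q[...,2]>5)&(Q[...,2]<40)
k,l,st,c=cv2.connectedComponentsWithStats(m.astype(np.uint8))
p=Q[m]; 
for t in (6,4,2.5,2,2):
    if t==6: A=np.c_[p[:,0],p[:,1],np.ones(len(p))]; co=np.median(p[:,2]); r=p[:,2]-co; w=abs(r)<12
    A=np.c_[p[w,0],p[w,1],np.ones(w.sum())]; co=np.linalg.lstsq(A,p[w,2],rcond=None)[0]; r=p[:,2]-np.c_[p[:,0],p[:,1],np.ones(len(p))]@co; w=abs(r)<t
f=p[w]; print('plate top z=ax+by+c',co.round(4),'n',len(f),'x',np.percentile(f[:,0],[.5,99.5]).round(1),'y',np.percentile(f[:,1],[.5,99.5]).round(1))
E
python3 - <<'E'
from h import *
cap('wrist','w17'); s=status.sense(); print(s['ft_force'],s['wrist_torque'],s['tcp_pos'])
E
python3 tilt.py w16; python3 tilt.py w17
```

```text
[-16.53801813  -5.52990188  13.65998889] [-0.5199049   2.32332152  0.07421274] [0.56009215 0.18962487 0.30091488]
plate top z=ax+by+c [-3.98900e-01 -9.00000e-04  6.82394e+01] n 7207 x [ 96.8 149.7] y [-43.   39.5]
plate top z=ax+by+c [-2.70200e-01 -9.00000e-04  4.92682e+01] n 7224 x [ 92.5 149. ] y [-43.   39.6]
```

View pics/w17.png

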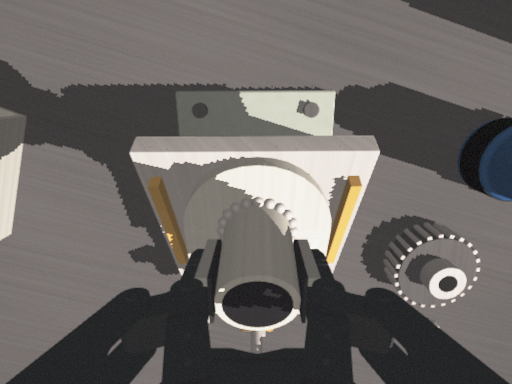

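Call:
apply_moves(
  rows=[
    [0,0,0.2,0],
    [0,0,0.2,0],
    [0,0,0.2,0],
    [0,0,0,0],
  ],
)

```text
time_s: 18.97
tcp_pos: [0.5598, 0.1895, 0.2936]
tool_rot: [3.134, 0.0, -1.29]
ft_force: [-15.3, -4.1, 11.3]
opening: 0.0371
```

```bash
python3 - <<'E'
from h import *
cap('wrist','w18'); s=status.sense(); print(s['ft_force'],s['wrist_torque'],s['tcp_pos'])
cap('scene','s18')
cv2.imwrite('pics/s18c.png',cv2.resize(load('s18')['im'][140:240,290:390,::-1],None,fx=5.8,fy=5.8,interpolation=2))
E
python3 tilt.py w18
```

```text
[-16.44477624  -3.94843822  10.98512467] [-0.44713273  2.11447585  0.08032771] [0.5598731  0.18954034 0.29374168]
plate top z=ax+by+c [-1.47300e-01 -1.70000e-03  3.11462e+01] n 7049 x [ 88.9 147.9] y [-42.9  39.6]
```

View pics/s18c.png

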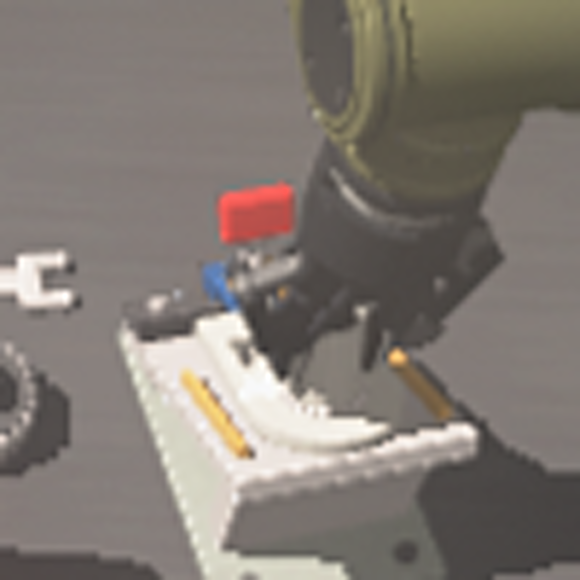

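It is at 8.4° now, with the slotted end just uphill of the nose tip. The last part goes along the slope normal, to stay clear of the nose.

Call:
apply_moves(
  rows=[
    [0,-0.15,0.2,0],
    [0,-0.15,0.2,0],
    [0,-0.15,0.2,0],
    [0,-0.1,0.15,0],
    [0,0,0,0],
  ],
)

```text
time_s: 19.48
tcp_pos: [0.5656, 0.1909, 0.285]
tool_rot: [3.135, -0.0, -1.291]
ft_force: [-9.8, -2.0, 3.6]
opening: 0.037
```

```bash
python3 - <<'E'
from h import *
cap('wrist','w19'); s=status.sense(); print(s['ft_force'],s['wrist_torque'],s['tcp_pos'])
cap('scene','s19')
cv2.imwrite('pics/s19c.png',cv2.resize(load('s19')['im'][140:240,290:390,::-1],None,fx=5.8,fy=5.8,interpolation=2))
E
python3 tilt.py w19
```

```text
[-9.34929067 -2.61602516  3.80350223] [-0.46366477  1.37584647 -0.07017916] [0.56552833 0.19095433 0.28502271]
plate top z=ax+by+c [-8.50000e-03  0.00000e+00  1.10298e+01] n 5843 x [ 92.1 147.3] y [-43.2  39.1]
```

View pics/s19c.png

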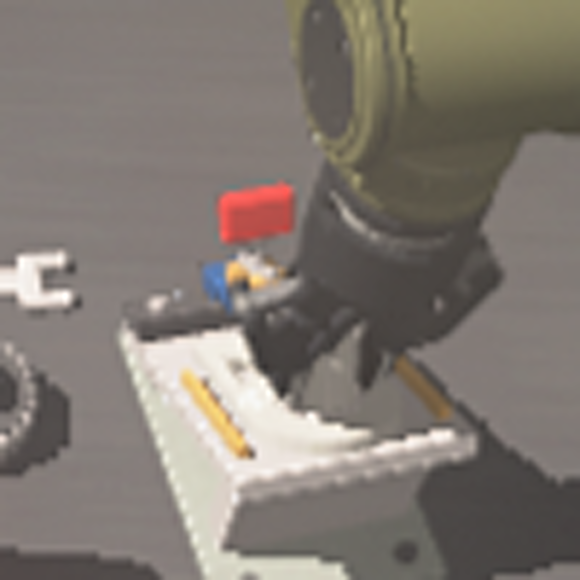

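View pics/w19.png

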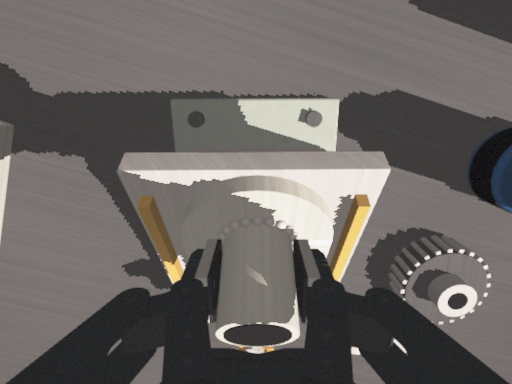

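The plate is flat on the slope (tilt under 0.01, top at z 10) with its slotted end near x 27. Now slide it downhill under the nose.

Call:
apply_moves(
  rows=[
    [0,0.26,0.15,0],
    [0,0.26,0.15,0],
    [0,0.26,0.15,0],
    [0,0,0,0],
  ],
)

```text
time_s: 19.92
tcp_pos: [0.5598, 0.1892, 0.2826]
tool_rot: [-3.137, -0.0, -1.291]
ft_force: [-0.1, -0.2, 5.0]
opening: 0.0372
```

```bash
python3 - <<'E'
from h import *
cap('wrist','w20'); s=status.sense(); print(s['ft_force'],s['tcp_pos'])
E
python3 tilt.py w20
```

```text
[-1.56757666  0.74711455  6.01170628] [0.55980376 0.18920442 0.28259695]
plate top z=ax+by+c [-8.30000e-03  0.00000e+00  1.09709e+01] n 5909 x [ 87.7 142.3] y [-43.4  38.9]
```

Call:
apply_moves(
  rows=[
    [0,0.26,0.14,0],
    [0,0.26,0.14,0],
    [0,0.26,0.14,0],
    [0,0.26,0.14,0],
    [0,0,0,0],
  ],
)

```text
time_s: 20.38
tcp_pos: [0.5494, 0.1862, 0.2763]
tool_rot: [-3.139, -0.0, -1.291]
ft_force: [-0.8, 0.0, 6.1]
opening: 0.0369
```

```bash
python3 - <<'E'
from h import *
cap('wrist','w21'); s=status.sense(); print(s['ft_force'],s['tcp_pos'])
E
python3 tilt.py w21
```

```text
[-0.84619838 -0.23613057  6.5225968 ] [0.54950575 0.18620181 0.27628808]
plate top z=ax+by+c [-9.60000e-03 -4.00000e-04  1.10241e+01] n 5888 x [ 75.  129.7] y [-43.2  39. ]
```

Call:
apply_moves(
  rows=[
    [0,0.26,0.14,0],
    [0,0.26,0.14,0],
    [0,0.26,0.14,0],
    [0,0.13,0.07,0],
    [0,0,0,0],
  ],
)

```text
time_s: 20.85
tcp_pos: [0.5412, 0.1839, 0.2716]
tool_rot: [-3.136, -0.0, -1.291]
ft_force: [1.9, 0.9, 5.8]
opening: 0.0368
```

```bash
python3 - <<'E'
from h import *
cap('wrist','w22'); s=status.sense(); print(s['ft_force'],s['tcp_pos'])
E
python3 tilt.py w22
```

```text
[1.82482884 0.94184766 6.24078314] [0.54129224 0.18385843 0.27162132]
plate top z=ax+by+c [-8.30000e-03 -3.00000e-04  1.07999e+01] n 5845 x [ 65.8 120.2] y [-43.3  39.1]
```

View pics/w22.png

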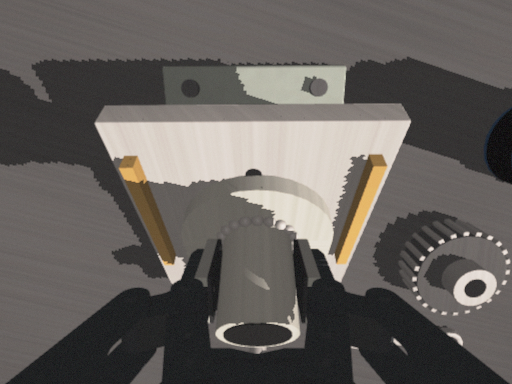

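The round end is at x about 120. I'll press on gently until the ledge pushes back.

Call:
apply_moves(
  rows=[
    [0,0.1,0.05,0],
    [0,0.1,0.05,0],
    [0,0.1,0.05,0],
    [0,0,0,0],
  ],
)

```text
time_s: 21.23
tcp_pos: [0.5398, 0.1836, 0.2717]
tool_rot: [-3.129, 0.0, -1.291]
ft_force: [7.4, 4.0, 4.9]
opening: 0.0371
```

```bash
python3 - <<'E'
from h import *
cap('wrist','w23'); s=status.sense(); print(s['ft_force'],s['tcp_pos'])
E
python3 tilt.py w23
```

```text
[8.3543562  4.53215773 5.48969227] [0.53984774 0.18365617 0.27166726]
plate top z=ax+by+c [-7.80000e-03  1.00000e-04  1.08639e+01] n 5873 x [ 65.2 120.3] y [-43.   39.3]
```

The ledge pushes back with about 9 N and the bracket no longer moves, so it is flush. Release and check.

Call:
apply_moves(
  rows=[
    [0,0,0,0],
    [0,0,0,0],
    [0,0,0,0],
    [0,0,0,0],
  ],
  fingers=75,
)

```text
time_s: 21.62
tcp_pos: [0.5368, 0.1826, 0.2671]
tool_rot: [3.139, 0.0, -1.291]
ft_force: [0.3, 0.4, -0.2]
opening: 0.0642
```

Call:
apply_moves(
  rows=[
    [0,0,-1,0],
    [0,0,-2,0],
    [0,0,-3,0],
    [0,0,-3,0],
    [0,0,-3,0],
    [0,0,0,0],
    [0,0,0,0],
  ],
)

```text
time_s: 22.2
tcp_pos: [0.5378, 0.1829, 0.3916]
tool_rot: [-3.136, -0.0, -1.291]
ft_force: [0.7, 0.4, -0.8]
opening: 0.064
```

```bash
python3 - <<'E'
from h import *
cap('wrist','w24'); s=status.sense(); print(s['ft_force'],s['tcp_pos'])
cap('scene','s24')
cv2.imwrite('pics/s24c.png',cv2.resize(load('s24')['im'][150:240,290:390,::-1],None,fx=5.8,fy=5.8,interpolation=2))
E
python3 tilt.py w24; python3 wing.py s24
```

```text
[ 0.15405294  0.01966179 -0.54665922] [0.53731374 0.18275376 0.38910371]
plate top z=ax+by+c [ 1.4000e-03 -1.0000e-04  9.8758e+00] n 3451 x [ 20.9 119.9] y [-43.6  39.5]
{}
top z nan ((0.0, 0.0), (0.0, 0.0), 0.0) n 0
  return _methods._mean(a, axis=axis, dtype=dtype,
  ret = ret.dtype.type(ret / rcount)
```

View pics/s24c.png

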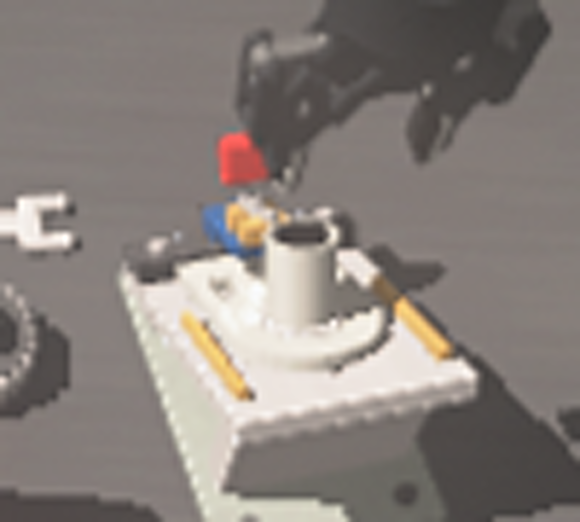

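View pics/w24.png

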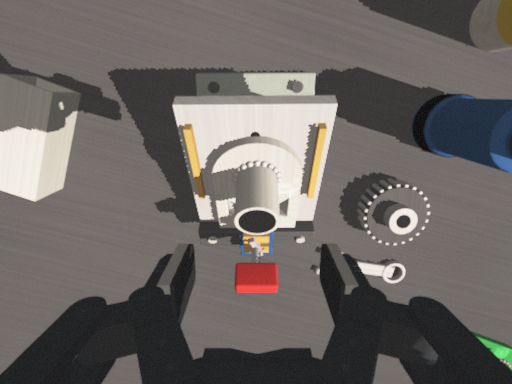

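The bracket sits at (257,190) against the ledge, slots down under the nose, with the red knob still across at (257,278). Back off and run the last checks.

Call:
apply_moves(
  rows=[
    [0,-1.5,-2,0],
    [0,-1.5,-2,0],
    [0,-1.5,-2,0],
    [0,0,0,0],
    [0,0,0,0],
    [0,0,0,0],
  ],
)

```text
time_s: 22.8
tcp_pos: [0.5802, 0.1951, 0.4456]
tool_rot: [3.137, 0.0, -1.291]
ft_force: [-0.1, 0.1, -0.7]
opening: 0.0639
```

```bash
python3 - <<'E'
from h import *
cap('wrist','w25'); cap('top','t25');print(status.sense()['ft_force'])
cv2.imwrite('pics/w25c.png',cv2.resize(load('w25')['im'][120:330,170:350,::-1],None,fx=3.3,fy=2.8,interpolation=2))
E
python3 tilt.py w25; python3 wing.py w24; python3 wing.py w25
cat > fin.py <<'E'
from h import *
D=load('w25');P=cloud(D); hsv=cv2.cvtColor(D['im'],cv2.COLOR_RGB2HSV).astype(int)
u=np.array([np.cos(.285),np.sin(.285),0]);Z=-.5*u+[0,0,.866];X=.866*u+[0,0,.5];Y=np.cross(Z,X);o=np.array([.4838,.1686,.04])
Q=np.stack([(P-o)@a for a in (X,Y,Z)],-1)*1000
p=Q[(abs(Q[...,2]-10)<2.5)&(abs(Q[...,1])<47)&(Q[...,0]>-5)&(Q[...,0]<130)&(hsv[...,1]<60)&(hsv[...,2]>90)]
print(len(p),cv2.minAreaRect(p[:,:2].astype(np.float32)))
t=Q[(abs(Q[...,2]-60)<2.5)&(abs(Q[...,1])<30)&(Q[...,0]>50)&(Q[...,0]<110)]; print('tube top circle',cv2.minEnclosingCircle(t[:,:2].astype(np.float32)))
E
python3 fin.py
```

```text
[-0.94368145 -0.34398183  0.88468116]
plate top z=ax+by+c [ 8.0000e-04 -7.0000e-04  9.8613e+00] n 2126 x [ 20.7 120. ] y [-43.6  39.5]
{66: 35, 67: 40, 68: 37, 69: 34, 70: 47, 71: 38, 72: 38, 73: 38, 74: 40, 75: 39, 76: 46, 77: 42, 78: 39, 79: 40, 80: 45, 81: 40, 82: 49, 83: 43, 84: 48, 85: 38, 86: 50, 87: 55, 88: 57, 89: 174, 90: 51}
top z 89.44522244823752 ((14.525531768798828, -0.2791748046875), (38.58088684082031, 12.204766273498535), 89.69585418701172) n 315
{75: 36, 80: 35, 81: 31, 86: 34, 88: 45, 89: 97}
top z 89.46995259738085 ((16.05268096923828, -0.6689586639404297), (37.48054122924805, 11.481945991516113), 87.33663177490234) n 186
2435 ((60.064212799072266, -2.0535125732421875), (84.38616943359375, 121.49440002441406), 89.88043975830078)
tube top circle ((78.50926208496094, -2.5093557834625244), 19.727537155151367)
```

View pics/w25c.png

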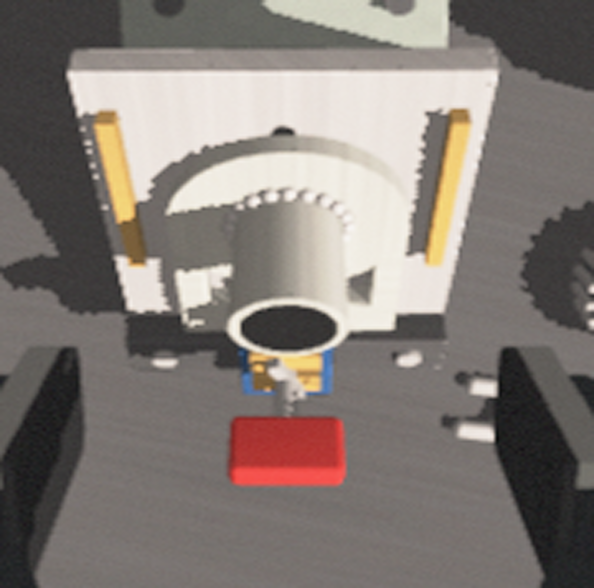

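View pics/t25.png

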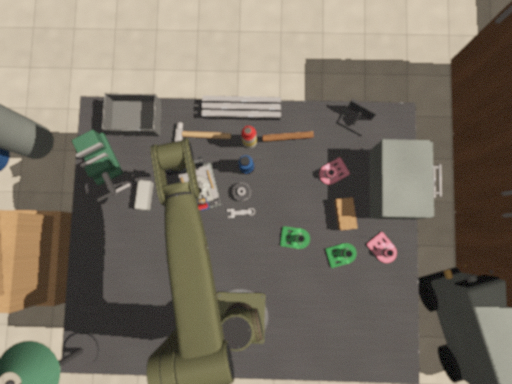

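The plate rectangle is centred at x 60.1, y -2.1 and is square within 0.01 rad. The tube is at x 78.5, the knob is parked 9.5 mm up and square across, and nothing else has moved. Handing in.

```bash
python3 -c "
from h import *
print(workorder.hand_in()); print(status.sense()['time_s'])"
```

```text
the job is handed in; nothing more can be done
None
the job is handed in; nothing more can be done
```

The plunger is parked and the bracket is seated, and I handed the job in at about 23 s of the 67 s allowed. The hand-in gives no verdict, so the figures below are my own camera measurements.

**Plunger:** I pulled the knob out about 14 mm, turned it clockwise until it dropped into its notch, and let go. In the last views it is still raised about 9.5 mm and turned about 1.2 rad.

**Bracket:** I pivoted the bare aluminium bracket flat on the slope and slid it under the nose. I released it once the ledge pushed back with about 9 N. The last checks showed:

| Check | Measured | Limit |
|---|---|---|
| Tilt from the slope | about 0.001 rad | 0.06 rad |
| Slotted end to the ledge | within about 1 mm | 4 mm |
| Sideways offset | -2 mm | 14 mm |
| Out of square | about 0.002 rad | 0.08 rad |

**Surroundings:** the gripper was clear and the wrist force was at noise level. By eye in the top view, the bystander items look where they were at the start; I did not measure them.

**Disagreements:**
- **Depth fit while held:** with the bracket still gripped, the depth fit showed it tilted by about 0.008. This went away on release.
- **Grip slip:** the tube slipped several millimetres in the pads during the pivot, with no effect on the result.
- **Failed check:** a knob check from the scene camera found no points, so I made that check from the wrist camera instead.

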